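# Pack the short leg of the kitchen rack

## Task

The rack needs packing: its front right foot hangs clear of the worktop, and nobody knows by how much. Starting with the thinnest packer and working up, gently slide each tongue in under that foot from the front until its tip shows behind the foot, and feel whether it binds: leave the first one that binds lodged there and let go of it. Lay the loose ones flat on the worktop well clear of the foot, and do not ram the foot or disturb the rack's things.

Things in the scene. Friction and masses are not known exactly. Their poses are not given: they have to be found in the camera images.
- packer_4: yellow plastic packer: flat tongue 4 mm thick, 30 wide, 135 long (x -20 to +115), with an upright pull tab at its rear to pinch, 36 mm long (x -18 to +18), 12 mm thick (along y), its top at 50 mm. The tongue's last 14 mm slopes down on top to a nose 1.2 mm high. Origin: underside below the tab's centre; x to the tip, z up. About 46 g
- tip_4 (a point): centre of the tongue's front edge on the underside of the yellow 4 mm packer, 115 mm from its origin along x
- packer_6: green plastic packer: flat tongue 6 mm thick, 30 wide, 135 long (x -20 to +115), with an upright pull tab at its rear to pinch, 36 mm long (x -18 to +18), 12 mm thick (along y), its top at 50 mm. The tongue's last 14 mm slopes down on top to a nose 3.2 mm high. Origin: underside below the tab's centre; x to the tip, z up. About 54 g
- tip_6 (a point): centre of the tongue's front edge on the underside of the green 6 mm packer, 115 mm from its origin along x
- packer_8: red plastic packer: flat tongue 8 mm thick, 30 wide, 135 long (x -20 to +115), with an upright pull tab at its rear to pinch, 36 mm long (x -18 to +18), 12 mm thick (along y), its top at 50 mm. The tongue's last 14 mm slopes down on top to a nose 5.2 mm high. Origin: underside below the tab's centre; x to the tip, z up. About 62 g
- tip_8 (a point): centre of the tongue's front edge on the underside of the red 8 mm packer, 115 mm from its origin along x
- rack: two-tier steel rack, 340 mm wide, 200 deep, tiers 110 and 240 mm high (upper one over the rear half), 14 mm square legs with 22 mm square black rubber feet. It does not shift. Origin: on the worktop below the centre of its front right leg, the corner nearest the packers; x points from its front (the robot's side) to its back, y to the left along its front, z up
- foot_spot (a point): the point on the worktop below the centre of the short front right foot; axes as the rack's. The foot's flat 22 mm square underside hangs clear of the worktop here by an unknown gap of 2 to 8 mm. Its leg yields upward from about 1.5 N, rising by 2 N per mm: a packer that binds drags by about 1 N or more, a loose one lying flat does not touch it
- spice_tin: chrome spice tin, 51 mm across, 88 mm high, upright on the worktop to the right of the rack; origin at the centre of its underside; leave alone
- bowls: two nested shallow ceramic bowls, 140 mm across, on the lower tier; origin at the centre of the underside; leave alone
- funnel: grey plastic funnel, 90 mm across, 95 mm high, mouth down on the lower tier; origin at the centre of its underside; leave alone
- stopper: glass carafe stopper, 54 mm across, 60 mm high, on the upper tier; origin at the centre of its underside; leave alone
There are look-alikes about, which are no part of the job. Of the things shaped like the packer_8, the red one is meant.

How it is judged (in metres and radians):
On the way, in this order (a step that is already met when the one before it is completed fails the run):
1. the 4 mm packer has been tried: its tip showed behind the short foot (x of tip_4 in the frame of foot_spot above 0.013 m and y of tip_4 in the frame of foot_spot between -0.018 and 0.018 m and z of tip_4 in the frame of foot_spot below 0.008 m), for 0.1 s.
2. then the 4 mm packer, which binds, is let go there; or else the 6 mm packer has been tried in its turn (((x of tip_4 in the frame of foot_spot above 0.013 m and y of tip_4 in the frame of foot_spot between -0.018 and 0.018 m and z of tip_4 in the frame of foot_spot below 0.008 m and contact force between packer_4 and rack between 0.6 and 6.5 N and contact force between the fingers and packer_4 below 0.05 N) or (x of tip_6 in the frame of foot_spot above 0.013 m and y of tip_6 in the frame of foot_spot between -0.018 and 0.018 m and z of tip_6 in the frame of foot_spot below 0.008 m))), for 0.1 s.
At the end, for the whole second after the job is handed in: the 4, 6 or 8 mm packer lies under the short foot, tip 13 mm or more behind the foot's centre, within 18 mm sideways, bearing on it with 0.6 to 6.5 N (so it is the thinnest that binds); the other two lie flat on the worktop, tip and tab 60 mm or more from the foot's centre (((x of tip_4 in the frame of foot_spot above 0.013 m and y of tip_4 in the frame of foot_spot between -0.018 and 0.018 m and z of tip_4 in the frame of foot_spot below 0.008 m and contact force between packer_4 and rack between 0.6 and 6.5 N and horizontal distance between each of tip_6, packer_6, tip_8, packer_8 and foot_spot above 0.06 m and height (world z) of each of packer_6, packer_8 below 0.01 m and angle between each of packer_6, packer_8's own z axis and vertical below 0.15 rad) or (x of tip_6 in the frame of foot_spot above 0.013 m and y of tip_6 in the frame of foot_spot between -0.018 and 0.018 m and z of tip_6 in the frame of foot_spot below 0.008 m and contact force between packer_6 and rack between 0.6 and 6.5 N and horizontal distance between each of tip_4, packer_4, tip_8, packer_8 and foot_spot above 0.06 m and height (world z) of each of packer_4, packer_8 below 0.01 m and angle between each of packer_4, packer_8's own z axis and vertical below 0.15 rad) or (x of tip_8 in the frame of foot_spot above 0.013 m and y of tip_8 in the frame of foot_spot between -0.018 and 0.018 m and z of tip_8 in the frame of foot_spot below 0.008 m and contact force between packer_8 and rack between 0.6 and 6.5 N and horizontal distance between each of tip_4, packer_4, tip_6, packer_6 and foot_spot above 0.06 m and height (world z) of each of packer_4, packer_6 below 0.01 m and angle between each of packer_4, packer_6's own z axis and vertical below 0.15 rad))); the robot touches nothing.
It fails at once if the short foot or the rack is rammed: a packer pushes on it with more than 18 N (contact force between any of packer_4, packer_6, packer_8 and rack above 18 N).
It fails at once if the robot itself leans on the rack with more than 8 N (contact force between any of the arm, the fingers and rack above 8 N).
It fails at once if the tin, bowls, funnel or stopper is shifted by more than 20 mm (distance of any of spice_tin, bowls, funnel, stopper from where it was at the start of the episode above 0.02 m).
It fails at once if the tin, bowls, funnel or stopper is tipped (angle between any of spice_tin, bowls, funnel, stopper's own z axis and vertical above 0.35 rad).
It also fails if it takes over 72 s, if anything falls off the work surface, if the arm or the gripper's body presses on something with over 40 N, if the wrist force passes 120 N, or if a joint passes its speed limit or range.

## Robot

A 6-joint arm with a two-finger parallel gripper is mounted at the origin on the work surface. World frame = base frame: x ahead of the robot, y to its left, z up, the work surface at z = 0. Lengths are in mm, angles in degrees, forces in N, time in s.
With the tool pointing down it reaches from about 350 to 850 mm from the base axis. Payload 8.1 kg.
Tool frame: the origin (TCP) lies between the finger pads; the fingertips stand 22 mm ahead of it and the grasp point (between the pads) lies 3 mm ahead of it; z points along the fingers, y is the line along which they close (so a half turn about z gives the same grasp; the last joint's range is limited). The gripper opens to 85 mm and grips with 20 to 120 N. Pads are 22 mm wide; open, the fingers measure 114 mm over their backs; the gripper's body (76 mm by 85 mm) begins 54 mm behind the grasp point. The pads swing forward as they close: fully open they stand 13 mm farther back than shut.
Start: joints at [-71.929, 7.471, 85.268, -0, 87.261, -4.893], TCP at [234.113, -552.446, 253.292] pointing down, gripper open.
Joint ranges: [-169.43, 169.43], [-51.17, 129.36], [1.28, 143.12], [-76.62, 256.62], [0, 156.53], [-152.29, 152.29]. Speed limits (degrees/s): [136.94, 136.94, 159.86, 180, 180, 180].

## Interface

Orientations are given as [roll, pitch, yaw] about the fixed x, y, z axes, in that order (R = Rz(yaw) Ry(pitch) Rx(roll)).
In Python, from bench import r, vision gives the robot as it stands.
- The arm moves only by the tool step_arm, never from a script. Its argument "targets" is a list that holds one entry, the list of rows, each a list of 6 numbers: the shift along the world's x, y, z in mm, then the turn, a rotation vector about the world's x, y, z in rad. In form: [[[x, y, z, rx, ry, rz], ...]]. A call has 1 to 12 rows; each row is the pose to reach, as a shift and turn from the pose commanded when the call began; what a row does not reach only later rows make up. A row lasts 1/12 s, in which the tool goes at most 41.7 mm and 7.16 degrees, less where a joint would pass 70% of its speed; a pose out of reach is approached as far as the arm can. A call with a gripper value outside its range is refused whole. "fingers" is the gripper's target within -1 to 1 (shut at 1, half-way at 0, fully open at -1), set as the call begins (left out, the last holds). The fingers move at their own pace and stop on an object; "newtons" is the grip in N (left out, the last holds). Time passes only in rows, so rows that repeat a pose let the fingers close. It gives the time, the measured TCP pose, the force, the opening and the grip force at its end, in the units of the state.
- r.sense(): the state, without advancing time (a new reading comes with each control period).
- vision.snapshot(name): name is "side" or "top" or "wrist"; returns a dict with "img" (420x560x3 uint8, blue, green, red), "mtx" (3x3 intrinsics, pixels), "eye" and "attitude" of the camera in the world. Camera axes: x right, y up, looking along -z (the intrinsics and any distortion apply to the point x, -y, -z); pixel columns grow to the right and rows downward; lengths in mm; the calibration is good to about 2 mm. A picture is of the moment at which its call begins. There is no depth.
- r.hand_in(): hands the job in; it is judged then, once.
The state is a dict: "time": time; "joint_pos": joint angles; "qd": joint speeds; "joint_efforts": joint torques, N m; "tool_pos": TCP position; "tcp_rot": TCP orientation; "ft_force": force on the tool from outside, world axes, zero at the start; "wrist_torque": the same for the moment, N m; "finger_gap": finger opening in mm; "grip_force": force on a finger pad.
Only numpy, scipy, OpenCV 4.12 (cv2) and the standard library are available. Lean on these libraries where they do the work, as an engineer would, in place of code of your own. Each camera call takes 0.05 s, during which the arm holds its last target. There are 200 camera calls.

## Working session

There is one attempt and no reset: what is moved stays moved. The work goes in short steps, Python scripts to look and compute and a tool call to move; the robot and the scene stay as the last step left them, time stands still between calls to the robot, and variables do not carry over. Pictures are saved under pics/ and viewed, at most 10 in all, crops included, and the job is handed in when it is done.

Besides the shell and the picture viewer there is one more tool, called after "Emit:" by a JSON object that holds its "name" and its "arguments". step_arm: Moves the arm, as the interface text tells. Its arguments: {"type":"object","properties":{"targets":{"type":"array"},"fingers":{"type":"number"},"newtons":{"type":"number"}},"required":["targets"]}

```bash
mkdir -p pics; python3 - <<'E'
from bench import r, vision
import cv2,pickle
d={}
for n in("side","top","wrist"):
    s=vision.snapshot(n);d[n]=s;cv2.imwrite(f"pics/{n}0.png",s["img"]);print(n,s["mtx"],s["eye"],s["attitude"],[k for k in s])
pickle.dump(d,open("d0.pkl","wb"))
print(r.sense())
E
```

```text
side [[382.71634107   0.         281.45649713]
 [  0.         382.71634107 213.85032753]
 [  0.           0.           1.        ]] [176.09051247 824.85039102 669.41788517] [  62.00842797    1.09358944 -159.69771153] ['img', 'mtx', 'eye', 'attitude']
top [[514.71989289   0.         277.9812944 ]
 [  0.         514.71989289 218.33900637]
 [  0.           0.           1.        ]] [ 295.29249653  -48.9758719  1450.5125674 ] [ 10.52499843  -0.18493567 -91.28041066] ['img', 'mtx', 'eye', 'attitude']
wrist [[373.78235311   0.         278.95177333]
 [  0.         373.78235311 204.30057358]
 [  0.           0.           1.        ]] [ 298.81256003 -524.68490927  372.45646529] [-16.38708377   0.08221426 -67.03424178] ['img', 'mtx', 'eye', 'attitude']
{'time': 0.15, 'joint_pos': array([-7.19295552e+01,  7.50437765e+00,  8.53169706e+01,  2.05191974e-03,
        8.72616218e+01, -4.89453846e+00]), 'qd': array([ 0.0858367 , -0.09587112, -0.22114469,  0.04620871,  0.06374697,
        0.0507528 ]), 'joint_efforts': array([-1.41289311e-04, -5.70062613e+01, -5.01157987e+01, -3.18046814e-04,
        9.60054022e-03,  1.73192780e-05]), 'tool_pos': array([ 233.99325651, -552.05404172,  252.47423349]), 'tcp_rot': array([-1.79917507e+02, -9.12112746e-03,  2.29648772e+01]), 'ft_force': array([-0.2443173 , -1.04732872,  0.00302813]), 'wrist_torque': array([-0.00933137, -0.02260599,  0.03516837]), 'grip_force': 0.0, 'finger_gap': 85.66559978404587}
```

View pics/top0.png

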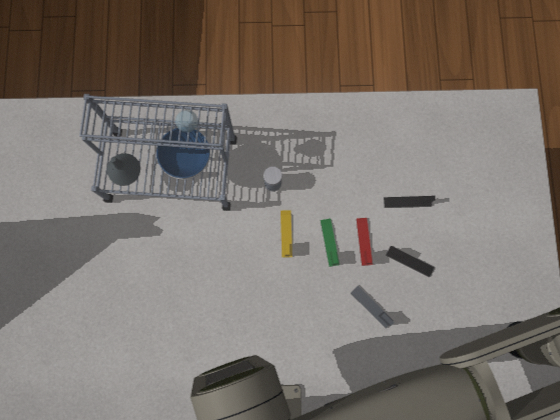

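View pics/side0.png

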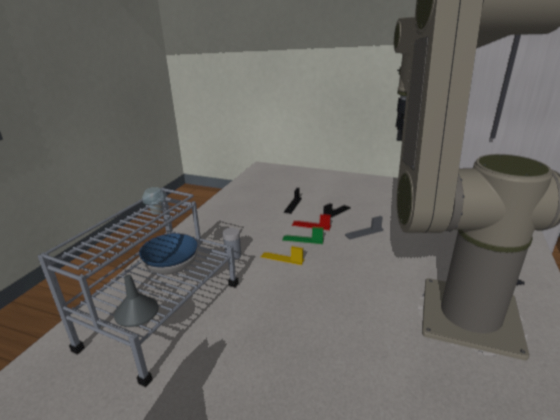

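```bash
cat > h.py <<'E'
import numpy as np,cv2
from scipy.spatial.transform import Rotation as R
def cast(s,px,z):
    px=np.atleast_2d(px).astype(float);K=s["mtx"]
    d=np.c_[(px[:,0]-K[0,2])/K[0,0],-(px[:,1]-K[1,2])/K[1,1],-np.ones(len(px))]
    d=R.from_euler("xyz",s["attitude"],degrees=True).apply(d)
    e=np.array(s["eye"]);return (e+d*((z-e[2])/d[:,2])[:,None])[:,:2]
def proj(s,P):
    p=R.from_euler("xyz",s["attitude"],degrees=True).inv().apply(np.atleast_2d(P)-s["eye"]);K=s["mtx"]
    return np.c_[K[0,2]-K[0,0]*p[:,0]/p[:,2],K[1,2]+K[1,1]*p[:,1]/p[:,2]]
HUE={4:(20,35),6:(45,85),8:(0,8)}
def mask(s,k):
    h=cv2.cvtColor(s["img"],cv2.COLOR_BGR2HSV);lo,hi=HUE[k]
    m=cv2.inRange(h,(lo,110,40),(hi,255,255))
    if k==8:m|=cv2.inRange(h,(172,110,40),(180,255,255))
    n,l,st,_=cv2.connectedComponentsWithStats(m)
    return (l==1+np.argmax(st[1:,4])).astype(np.uint8)
def packer(s,k,ax=(1,0)):
    "pose from tongue seen from above: (tip, origin, yaw)"
    v,u=np.nonzero(mask(s,k));P=cast(s,np.c_[u,v],k);ax=np.array(ax,float)
    for _ in range(4):
        t=P@ax;q=P[(t>t.max()-85)]
        (c,wh,a)=cv2.minAreaRect(q.astype(np.float32))
        b=[np.array([np.cos(np.radians(a+i*90)),np.sin(np.radians(a+i*90))]) for i in range(4)]
        ax=max(b,key=lambda e:e@ax)
    n=np.array([-ax[1],ax[0]]);w=q@n
    tip=ax*(q@ax).max()+n*(w.max()+w.min())/2
    return tip,tip-115*ax,np.degrees(np.arctan2(ax[1],ax[0])),np.ptp(w),np.ptp(P@ax)
E
python3 - <<'E'
from h import *
import pickle
d=pickle.load(open("d0.pkl","rb"))
for k in(4,6,8):
    print(k,[np.round(x,1) for x in packer(d["top"],k)])
s=d["top"];g=s["img"].max(2)
for n,pts in (("top",[(226,205),(108,198),(234,139)]),("side",[(233,282),(144,379)])):
    g=d[n]["img"].max(2)
    for u,v in pts:
        w=g[v-9:v+10,u-9:u+10]<60;y,x=np.nonzero(w)
        print(n,(u,v),x.min()+u-9,x.max()+u-9,y.min()+v-9,y.max()+v-9,cast(d[n],(x.mean()+u-9,y.mean()+v-9),8))
a=cv2.resize(d["top"]["img"][185:225,206:246],None,fx=10,fy=10,interpolation=0)
b=cv2.resize(d["side"]["img"][262:302,213:253],None,fx=10,fy=10,interpolation=0)
cv2.imwrite("pics/c1.png",np.hstack([a,b]))
E
```

```text
4 [array([587.7, -83. ]), array([472.7, -80.5]), np.float64(-1.3), np.float64(28.5), np.float64(132.4)]
6 [array([ 557.7, -194.1]), array([ 444. , -211.3]), np.float64(8.6), np.float64(26.1), np.float64(130.9)]
8 [array([ 559.2, -296.8]), array([ 444.5, -304.7]), np.float64(4.0), np.float64(29.7), np.float64(132.9)]
top (226, 205) 223 229 202 209 [[599.7195799   85.98970696]]
top (108, 198) 104 112 194 201 [[632.53160285 423.20087964]]
top (234, 139) 230 236 136 143 [[798.58423551  65.62787161]]
side (233, 282) 228 238 277 286 [[606.62663902  80.40651208]]
side (144, 379) 137 152 372 386 [[634.8997817  426.23969784]]
```

View pics/c1.png

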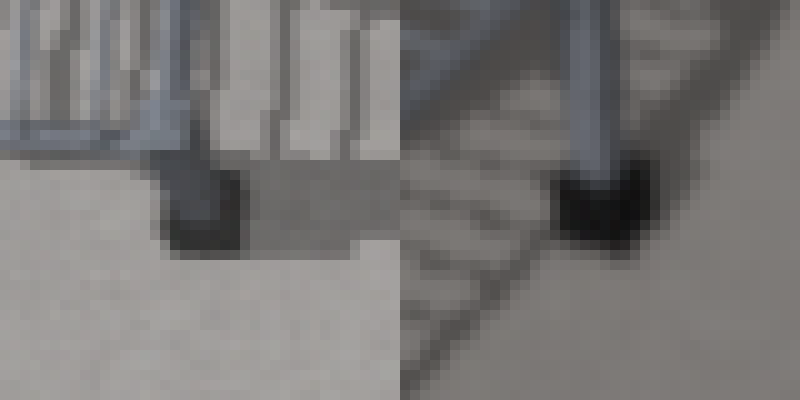

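Emit:
{"name": "step_arm", "arguments": {"targets": [[[120,236,0,0,0,-0.212],[240,472,0,0,0,-0.424],[240,472,0,0,0,-0.424],[240,472,0,0,0,-0.424],[240,472,0,0,0,-0.424],[240,472,0,0,0,-0.424],[240,472,0,0,0,-0.424],[240,472,0,0,0,-0.424],[240,472,0,0,0,-0.424],[240,472,0,0,0,-0.424],[240,472,0,0,0,-0.424],[240,472,0,0,0,-0.424]]], "fingers": -0.3}}

```text
time: 1.15
tool_pos: [460.7, -105.4, 253.3]
tcp_rot: [180.0, -0.0, -1.3]
ft_force: [1.7, 0.0, -0.1]
finger_gap: 55.5
grip_force: 0.0
```

Emit:
{"name": "step_arm", "arguments": {"targets": [[[0,0,0,0,0,0],[0,0,0,0,0,0],[0,0,0,0,0,0]]]}}

```text
time: 1.4
tool_pos: [460.2, -107.3, 253.0]
tcp_rot: [180.0, 0.0, -1.2]
ft_force: [0.7, -0.4, -0.5]
finger_gap: 55.6
grip_force: 0.0
```

```bash
python3 - <<'E'
from bench import r, vision
from h import *
s=vision.snapshot("wrist");cv2.imwrite("pics/w1.png",s["img"])
import pickle;pickle.dump(s,open("w1.pkl","wb"))
x=r.sense();print(x["tool_pos"],x["ft_force"],s["eye"],s["attitude"])
for k in(4,6):
    try:print(k,[np.round(a,1) for a in packer(s,k)])
    except Exception as e:print(e)
E
```

```text
[ 459.99310662 -108.06970466  253.04548807] [-0.5130567  -0.49667148 -0.33636277] [ 530.72857685 -109.3575534   373.06113746] [-1.64326655e+01 -2.78657473e-02 -9.12484718e+01]
4 [array([587.8, -81.4]), array([472.8, -82.1]), np.float64(0.4), np.float64(29.7), np.float64(141.9)]
6 [array([ 558.9, -193.8]), array([ 445.2, -211.2]), np.float64(8.7), np.float64(29.2), np.float64(146.8)]
```

View pics/w1.png

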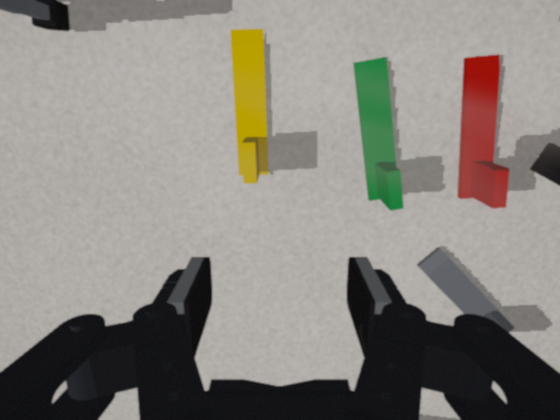

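Emit:
{"name": "step_arm", "arguments": {"targets": [[[13,26,0,0,0,0.012],[13,26,-40,0,0,0.012],[13,26,-80,0,0,0.012],[13,26,-120,0,0,0.012],[13,26,-150,0,0,0.012],[13,26,-175,0,0,0.012],[13,26,-195,0,0,0.012],[13,26,-207,0,0,0.012],[13,26,-215,0,0,0.012],[13,26,-218,0,0,0.012],[13,26,-218,0,0,0.012],[13,26,-218,0,0,0.012]]]}}

```text
time: 2.45
tool_pos: [473.9, -82.3, 36.2]
tcp_rot: [180.0, -0.1, -0.7]
ft_force: [-0.1, 0.2, -0.1]
finger_gap: 55.6
grip_force: 0.0
```

```bash
python3 - <<'E'
from h import *
import pickle
s=pickle.load(open("w1.pkl","rb"))
a=cv2.resize(s["img"][0:50,0:100],None,fx=8,fy=8,interpolation=0)
cv2.imwrite("pics/c2.png",a)
E
```

```text
(no output)
```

View pics/c2.png

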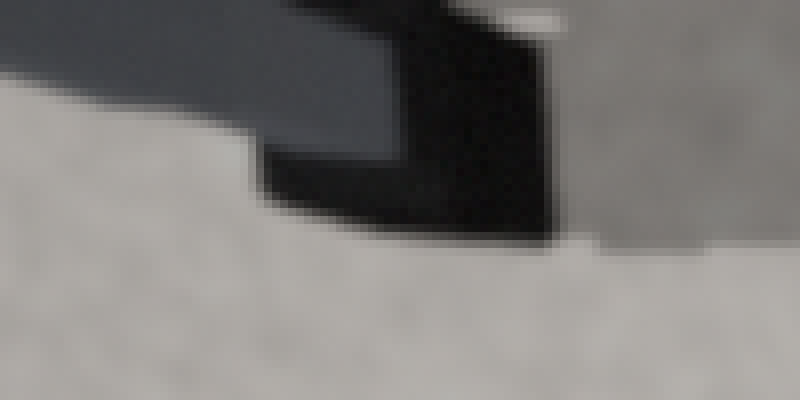

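Emit:
{"name": "step_arm", "arguments": {"targets": [[[0,0,0,0,0,0],[0,0,0,0,0,0],[0,0,0,0,0,0],[0,0,0,0,0,0],[0,0,0,0,0,0],[0,0,0,0,0,0],[0,0,0,0,0,0],[0,0,0,0,0,0]]], "fingers": 1, "newtons": 30}}

```text
time: 3.12
tool_pos: [473.9, -81.6, 36.0]
tcp_rot: [180.0, -0.1, -0.6]
ft_force: [-1.3, 0.2, 6.0]
finger_gap: 11.7
grip_force: 33.8
```

```bash
python3 - <<'E'
from bench import r, vision
from h import *
import pickle
s=pickle.load(open("w1.pkl","rb"))
for yaw in(-5,-6):
    c=R.from_euler("z",yaw,degrees=True).apply([-11,-11,0])[:2]
    for z in(3,6):print(yaw,z,cast(s,(69,30.5),z)-c)
t=pickle.load(open("d0.pkl","rb"))["top"]
for z in(3,6):print("top corner",cast(t,(230,210.5),z)-c)
x=r.sense();print(x["tool_pos"],x["tcp_rot"],x["ft_force"],x["finger_gap"],x["grip_force"])
t=vision.snapshot("top");print([np.round(a,1) for a in packer(t,4)])
E
```

```text
-5 3 [[602.10305984  89.74174645]]
-5 6 [[601.62105061  88.20875756]]
-6 3 [[602.27575893  89.5322457 ]]
-6 6 [[601.7937497  87.9992568]]
top corner [[601.99605819  87.18243369]]
top corner [[601.38546451  86.92053259]]
[473.94533439 -81.58991743  35.97623363] [ 1.79982804e+02 -6.35604985e-02 -6.32383865e-01] [-1.28155979  0.24815566  6.04212192] 11.66844673135876 33.760693073272705Traceback (most recent call last):
  File "<stdin>", line 11, in <module>
  File "h.py", line 20, in packer
    v,u=np.nonzero(mask(s,k));P=cast(s,np.c_[u,v],k);ax=np.array(ax,float)
                   ~~~~^^^^^
  File "h.py", line 17, in mask
    return (l==1+np.argmax(st[1:,4])).astype(np.uint8)
                 ~~~~~~~~~^^^^^^^^^^
    return _wrapfunc(a, 'argmax', axis=axis, out=out, **kwds)
    return bound(*args, **kwds)
ValueError: attempt to get argmax of an empty sequence
```

Emit:
{"name": "step_arm", "arguments": {"targets": [[[0,0,10,0,0,0],[0,0,30,0,0,0],[-8,36,30,0,0,-0.03],[-16,76,30,0,0,-0.06],[-24,116,30,0,0,-0.085],[-25,150,30,0,0,-0.085],[-25,175,30,0,0,-0.085],[-25,184,30,0,0,-0.085],[-25,184,20,0,0,-0.085],[-25,184,10,0,0,-0.085],[-25,184,5,0,0,-0.085],[-25,184,5,0,0,-0.085]]]}}

```text
time: 4.17
tool_pos: [446.7, 101.1, 38.0]
tcp_rot: [179.9, 0.2, -5.6]
ft_force: [-0.4, -1.5, -1.0]
finger_gap: 11.8
grip_force: 32.9
```

Emit:
{"name": "step_arm", "arguments": {"targets": [[[0,0,-1,0,0,0],[0,0,-2,0,0,0],[0,0,-3,0,0,0],[0,0,-4,0,0,0],[0,0,-4,0,0,0],[0,0,-4,0,0,0]]]}}

```text
time: 4.67
tool_pos: [448.5, 102.5, 36.4]
tcp_rot: [-180.0, -0.0, -5.5]
ft_force: [-0.4, 0.4, -0.4]
finger_gap: 11.9
grip_force: 32.9
```

```bash
cat > chk.py <<'E'
from bench import r, vision
from h import *
import sys
k=int(sys.argv[1]);F=np.array([601.8,87.5])
x=r.sense();print(np.round(x["tool_pos"],1),np.round(x["tcp_rot"],2),np.round(x["ft_force"],2))
s=vision.snapshot("side");m=mask(s,k);v,u=np.nonzero(m)
# tip = leftmost pixels in side view, front edge
for z in (0,k):
    P=cast(s,np.c_[u,v],z);ax=np.array([np.cos(np.radians(-5.5)),np.sin(np.radians(-5.5))]);n=np.array([-ax[1],ax[0]])
    t=(P-F)@ax;w=(P-F)@n
    q=w[(t>t.max()-60)&(t<t.max()-20)];print("z",z,"tip x rel foot",t.max(),"y range",q.min(),q.max())
if len(sys.argv)>2:
    c=proj(s,[601.8,87.5,0])[0].astype(int);b=s["img"][c[1]-40:c[1]+35,c[0]-30:c[0]+70]
    cv2.imwrite(sys.argv[2],cv2.resize(b,None,fx=8,fy=8,interpolation=cv2.INTER_CUBIC));print(c)
E
python3 chk.py 4 pics/c3.png
```

```text
[448.5 102.5  36.4] [-1.80e+02 -1.00e-02 -5.51e+00] [-0.35  0.38 -0.4 ]
z 0 tip x rel foot -36.51976997396985 y range -17.63279656141945 14.459388057248342
z 4 tip x rel foot -39.255888914065196 y range -13.3856072215329 18.514815657095188
[234 286]
```

View pics/c3.png

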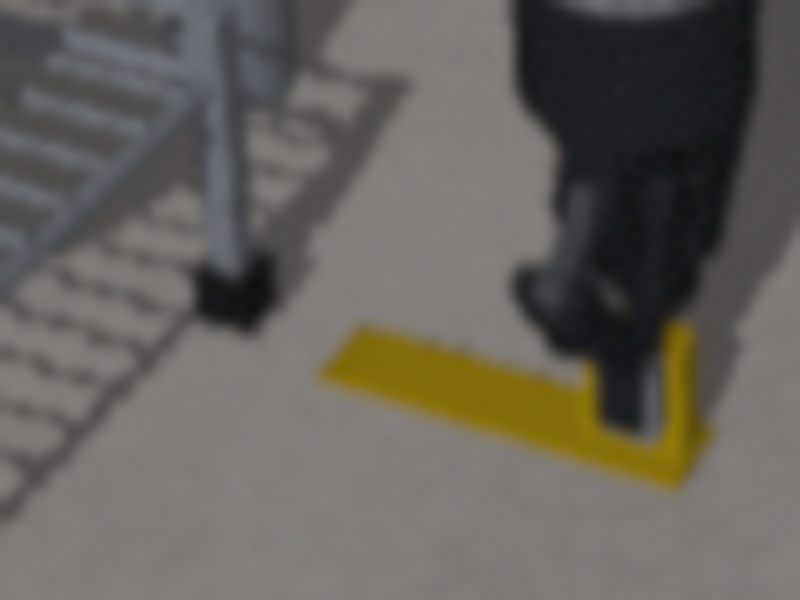

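Emit:
{"name": "step_arm", "arguments": {"targets": [[[0,0,-0.7,0,0,0],[4,-0.4,-0.7,0,0,0],[8,-0.8,-0.7,0,0,0],[12,-1.2,-0.7,0,0,0],[16,-1.5,-0.7,0,0,0],[20,-1.9,-0.7,0,0,0],[20,-1.9,-0.7,0,0,0],[20,-1.9,-0.7,0,0,0],[20,-1.9,-0.7,0,0,0]]]}}

```text
time: 5.47
tool_pos: [469.1, 100.6, 36.0]
tcp_rot: [-180.0, -0.1, -5.5]
ft_force: [2.4, -0.4, 2.7]
finger_gap: 11.7
grip_force: 33.4
```

Emit:
{"name": "step_arm", "arguments": {"targets": [[[1.5,-0.1,0,0,0,0],[3,-0.3,0,0,0,0],[4.5,-0.4,0,0,0,0],[6,-0.6,0,0,0,0],[7.5,-0.7,0,0,0,0],[9,-0.9,0,0,0,0],[10.5,-1,0,0,0,0],[12,-1.2,0,0,0,0],[13.5,-1.3,0,0,0,0],[15,-1.4,0,0,0,0],[16.5,-1.6,0,0,0,0]]]}}

```text
time: 6.38
tool_pos: [483.8, 99.3, 36.0]
tcp_rot: [-180.0, 0.1, -5.5]
ft_force: [-9.4, 1.3, 13.2]
finger_gap: 11.8
grip_force: 35.1
```

Emit:
{"name": "step_arm", "arguments": {"targets": [[[1.5,-0.1,0,0,0,0],[3,-0.3,0,0,0,0],[4.5,-0.4,0,0,0,0],[6,-0.6,0,0,0,0],[7.5,-0.7,0,0,0,0],[9,-0.9,0,0,0,0]]]}}

```text
time: 6.88
tool_pos: [492.9, 98.4, 36.0]
tcp_rot: [-180.0, 0.1, -5.5]
ft_force: [-8.8, 0.9, 13.1]
finger_gap: 11.2
grip_force: 35.1
```

Emit:
{"name": "step_arm", "arguments": {"targets": [[[1.5,-0.1,0,0,0,0],[3,-0.3,0,0,0,0],[4.5,-0.4,0,0,0,0],[6,-0.6,0,0,0,0],[7.5,-0.7,0,0,0,0],[9,-0.9,0,0,0,0]]]}}

```text
time: 7.38
tool_pos: [501.9, 97.5, 36.0]
tcp_rot: [-180.0, 0.1, -5.5]
ft_force: [-8.9, 0.8, 12.9]
finger_gap: 11.7
grip_force: 35.0
```

Emit:
{"name": "step_arm", "arguments": {"targets": [[[1,-0.1,0,0,0,0],[2,-0.2,0,0,0,0],[3,-0.3,0,0,0,0]]]}}

```text
time: 7.63
tool_pos: [504.9, 97.2, 36.0]
tcp_rot: [-180.0, 0.1, -5.5]
ft_force: [-8.2, 1.2, 12.4]
finger_gap: 11.5
grip_force: 34.9
```

```bash
python3 chk.py 4 pics/c4.png
```

```text
[504.9  97.2  36. ] [-1.8e+02  1.3e-01 -5.5e+00] [-8.17  1.19 12.35]
z 0 tip x rel foot 18.468025839661234 y range -18.52663203443654 14.74573222965764
z 4 tip x rel foot 15.403336079864328 y range -14.274101722981694 18.799448825489016
[234 286]
```

View pics/c4.png

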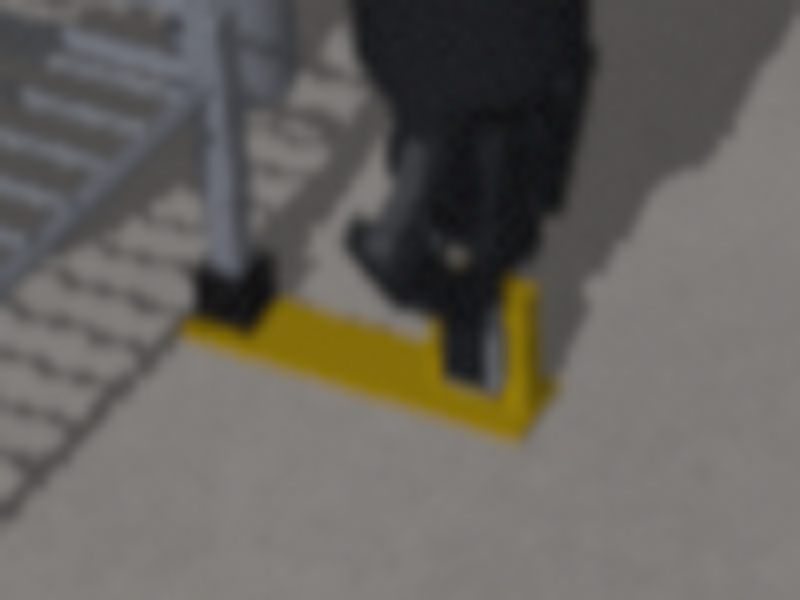

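Emit:
{"name": "step_arm", "arguments": {"targets": [[[0,0,0.2,0,0,0],[0,0,0.4,0,0,0],[0,0,0.4,0,0,0]]]}}

```text
time: 7.93
tool_pos: [505.3, 97.1, 36.0]
tcp_rot: [-180.0, 0.1, -5.5]
ft_force: [-4.1, 2.0, 6.3]
finger_gap: 11.4
grip_force: 33.9
```

Emit:
{"name": "step_arm", "arguments": {"targets": [[[0.6,0,0,0,0,0],[1.2,-0.1,0,0,0,0],[1.8,-0.2,0,0,0,0]]]}}

```text
time: 8.18
tool_pos: [507.0, 96.9, 36.0]
tcp_rot: [180.0, 0.1, -5.5]
ft_force: [-5.1, 0.5, 7.0]
finger_gap: 11.7
grip_force: 34.1
```

Emit:
{"name": "step_arm", "arguments": {"targets": [[[0.6,0,0.2,0,0,0],[1.2,-0.1,0.2,0,0,0],[1.8,-0.2,0.2,0,0,0]]]}}

```text
time: 8.43
tool_pos: [509.2, 96.5, 36.0]
tcp_rot: [180.0, 0.0, -5.5]
ft_force: [-2.0, 0.3, 1.9]
finger_gap: 11.6
grip_force: 33.4
```

Emit:
{"name": "step_arm", "arguments": {"targets": [[[-0.7,0.1,0,0,0,0],[-1.4,0.1,0,0,0,0],[-2.1,0.2,0,0,0,0]]]}}

```text
time: 8.68
tool_pos: [507.3, 96.6, 36.0]
tcp_rot: [180.0, -0.0, -5.5]
ft_force: [0.2, -0.5, -0.6]
finger_gap: 11.5
grip_force: 33.0
```

Emit:
{"name": "step_arm", "arguments": {"targets": [[[0.7,-0.1,0,0,0,0],[1.4,-0.1,0,0,0,0],[2.1,-0.2,0,0,0,0]]]}}

```text
time: 8.93
tool_pos: [509.5, 96.5, 36.1]
tcp_rot: [-180.0, 0.0, -5.5]
ft_force: [0.2, 0.3, -0.5]
finger_gap: 11.9
grip_force: 32.9
```

Emit:
{"name": "step_arm", "arguments": {"targets": [[[-12,1.1,0,0,0,0],[-26,2.5,0,0,0,0],[-42,4,0,0,0,0],[-58,5.5,0,0,0,0],[-72,6.5,8,0,0,0],[-76,-10,25,0,0,0],[-66,-48,25,0,0,0],[-55,-86,25,0,0,0],[-45,-122,25,0,0,0],[-36,-155,25,0,0,0],[-36,-175,20,0,0,0],[-36,-178,10,0,0,0]]]}}

```text
time: 9.93
tool_pos: [475.3, -85.4, 47.6]
tcp_rot: [179.9, -0.2, -5.7]
ft_force: [0.3, -1.5, 0.4]
finger_gap: 11.8
grip_force: 32.9
```

Emit:
{"name": "step_arm", "arguments": {"targets": [[[0,0,-5,0,0,0],[0,0,-8,0,0,0],[0,0,-10,0,0,0],[0,0,-10.5,0,0,0],[0,0,-10.5,0,0,0]]]}}

```text
time: 10.35
tool_pos: [473.1, -80.3, 36.0]
tcp_rot: [180.0, 0.1, -5.4]
ft_force: [-3.4, -0.5, 4.1]
finger_gap: 11.3
grip_force: 33.6
```

Emit:
{"name": "step_arm", "arguments": {"targets": [[[0,0,0,0,0,0],[0,0,0,0,0,0],[0,0,0,0,0,0],[0,0,0,0,0,0],[0,0,30,0,0,0],[0,0,60,0,0,0],[-10,-42,70,0,0,0.06],[-20,-80,70,0,0,0.12],[-28,-115,70,0,0,0.18],[-30,-130,70,0,0,0.246],[-30,-130,70,0,0,0.246],[-30,-130,70,0,0,0.246]]], "fingers": -0.3}}

```text
time: 11.35
tool_pos: [443.2, -211.9, 105.6]
tcp_rot: [-180.0, -0.0, 8.4]
ft_force: [0.3, 0.4, 0.3]
finger_gap: 55.5
grip_force: 0.0
```

```bash
python3 - <<'E'
from bench import r, vision
from h import *
s=vision.snapshot("wrist")
x=r.sense();print(x["tool_pos"],x["tcp_rot"])
for k in(4,6,8):
    for n in("wrist","top"):
        try:print(n,k,[np.round(a,1) for a in packer(vision.snapshot(n),k)])
        except Exception as e:print(n,k,"no")
E
```

```text
[ 443.32644751 -211.04771095  105.43161223] [-1.79951862e+02  1.39569914e-02  8.44228673e+00]
wrist 4 [array([549.9, -77.9]), array([435.4, -67. ]), np.float64(-5.4), np.float64(54.0), np.float64(112.2)]
top 4 [array([585.4, -91.6]), array([470.9, -80.9]), np.float64(-5.3), np.float64(28.5), np.float64(133.2)]
wrist 6 [array([ 558.7, -194.5]), array([ 444.9, -211.3]), np.float64(8.4), np.float64(28.9), np.float64(151.8)]
top 6 [array([ 555.9, -189.3]), array([ 440.9, -186.8]), np.float64(-1.2), np.float64(14.4), np.float64(17.4)]
wrist 8 [array([ 559.7, -295.7]), array([ 445. , -303.9]), np.float64(4.1), np.float64(32.5), np.float64(153.5)]
top 8 no
```

Emit:
{"name": "step_arm", "arguments": {"targets": [[[1,0,-30,0,0,0],[1,0,-52,0,0,0],[1,0,-64,0,0,0],[1,0,-69,0,0,0],[1,0,-69,0,0,0],[1,0,-69,0,0,0]]]}}

```text
time: 12.2
tool_pos: [444.9, -211.6, 37.3]
tcp_rot: [180.0, -0.0, 8.6]
ft_force: [0.1, 0.2, -0.1]
finger_gap: 55.2
grip_force: 0.0
```

Emit:
{"name": "step_arm", "arguments": {"targets": [[[0,0,0,0,0,0],[0,0,0,0,0,0],[0,0,0,0,0,0],[0,0,0,0,0,0],[0,0,0,0,0,0],[0,0,0,0,0,0],[0,0,0,0,0,0]]], "fingers": 1}}

```text
time: 12.78
tool_pos: [445.1, -211.9, 37.7]
tcp_rot: [179.9, -0.1, 8.6]
ft_force: [-1.1, 0.3, 5.5]
finger_gap: 11.5
grip_force: 30.5
```

Emit:
{"name": "step_arm", "arguments": {"targets": [[[0,0,10,0,0,0],[0,0,45,0,0,0],[0,10,80,0,0,0],[0,48,80,0,0,-0.06],[0,88,80,0,0,-0.12],[0,128,80,0,0,-0.18],[1,168,80,0,0,-0.24],[2,208,80,0,0,-0.246],[2,248,80,0,0,-0.246],[2,280,80,0,0,-0.246],[2,304,70,0,0,-0.246],[2,314,50,0,0,-0.246]]]}}

```text
time: 13.78
tool_pos: [448.4, 105.9, 89.6]
tcp_rot: [-179.9, -0.3, -5.4]
ft_force: [0.9, 0.0, -0.9]
finger_gap: 11.8
grip_force: 29.7
```

Emit:
{"name": "step_arm", "arguments": {"targets": [[[0,0,-20,0,0,0],[0,0,-35,0,0,0],[0,0,-44,0,0,0],[0,0,-48,0,0,0],[0,0,-49,0,0,0],[0,0,-49,0,0,0],[0,0,-49,0,0,0]]]}}

```text
time: 14.37
tool_pos: [447.2, 102.3, 38.5]
tcp_rot: [-180.0, -0.1, -5.5]
ft_force: [0.6, -0.1, -0.4]
finger_gap: 11.8
grip_force: 29.8
```

```bash
python3 chk.py 6
```

```text
[447.2 102.3  38.5] [-1.7999e+02 -7.0000e-02 -5.5400e+00] [ 0.58 -0.1  -0.44]
z 0 tip x rel foot -36.19175961824993 y range -18.76405565074463 10.476575117331885
z 6 tip x rel foot -40.29887798888401 y range -12.38313215303105 16.59541451407646
```

Emit:
{"name": "step_arm", "arguments": {"targets": [[[0,0,-0.3,0,0,0],[4,-0.4,-0.3,0,0,0],[8,-0.8,-0.3,0,0,0],[12,-1.2,-0.3,0,0,0],[16,-1.5,-0.3,0,0,0],[20,-1.9,-0.3,0,0,0],[20,-1.9,-0.3,0,0,0]]]}}

```text
time: 15.0
tool_pos: [467.5, 100.5, 37.6]
tcp_rot: [-180.0, -0.0, -5.5]
ft_force: [-0.0, -1.1, -0.3]
finger_gap: 11.4
grip_force: 29.9
```

Emit:
{"name": "step_arm", "arguments": {"targets": [[[1.5,-0.1,0,0,0,0],[3,-0.3,0,0,0,0],[4.5,-0.4,0,0,0,0],[6,-0.6,0,0,0,0]]]}}

```text
time: 15.33
tool_pos: [472.1, 100.1, 37.6]
tcp_rot: [-180.0, 0.1, -5.5]
ft_force: [-4.8, 0.1, 6.6]
finger_gap: 11.7
grip_force: 30.9
```

Emit:
{"name": "step_arm", "arguments": {"targets": [[[1.5,-0.1,0,0,0,0],[3,-0.3,0,0,0,0],[4.5,-0.4,0,0,0,0],[6,-0.6,0,0,0,0]]]}}

```text
time: 15.67
tool_pos: [478.1, 99.6, 37.6]
tcp_rot: [-180.0, 0.1, -5.5]
ft_force: [-4.3, 0.9, 5.1]
finger_gap: 11.6
grip_force: 30.9
```

Emit:
{"name": "step_arm", "arguments": {"targets": [[[1.5,-0.1,0,0,0,0],[3,-0.3,0,0,0,0],[4.5,-0.4,0,0,0,0],[6,-0.6,0,0,0,0]]]}}

```text
time: 16.0
tool_pos: [484.1, 99.0, 37.5]
tcp_rot: [-180.0, 0.1, -5.5]
ft_force: [-5.5, 1.3, 7.3]
finger_gap: 11.6
grip_force: 30.9
```

Emit:
{"name": "step_arm", "arguments": {"targets": [[[1.5,-0.1,0,0,0,0],[3,-0.3,0,0,0,0],[4.5,-0.4,0,0,0,0],[6,-0.6,0,0,0,0]]]}}

```text
time: 16.33
tool_pos: [488.2, 98.6, 37.5]
tcp_rot: [180.0, 0.3, -5.5]
ft_force: [-18.9, 2.0, 19.9]
finger_gap: 11.6
grip_force: 32.8
```

Emit:
{"name": "step_arm", "arguments": {"targets": [[[1.5,-0.1,0,0,0,0],[3,-0.3,0,0,0,0],[4.5,-0.4,0,0,0,0],[6,-0.6,0,0,0,0]]]}}

```text
time: 16.67
tool_pos: [494.2, 98.1, 37.5]
tcp_rot: [180.0, 0.3, -5.5]
ft_force: [-18.0, 1.7, 19.3]
finger_gap: 11.5
grip_force: 32.6
```

Emit:
{"name": "step_arm", "arguments": {"targets": [[[0,0,0.2,0,0,0],[0,0,0.4,0,0,0],[0,0,0.4,0,0,0]]]}}

```text
time: 16.92
tool_pos: [494.8, 98.0, 37.5]
tcp_rot: [-180.0, 0.2, -5.5]
ft_force: [-10.4, 2.2, 9.7]
finger_gap: 11.3
grip_force: 31.3
```

Emit:
{"name": "step_arm", "arguments": {"targets": [[[1,-0.1,0,0,0,0],[2,-0.2,0,0,0,0],[3,-0.3,0,0,0,0],[4,-0.4,0,0,0,0]]]}}

```text
time: 17.25
tool_pos: [498.4, 97.6, 37.6]
tcp_rot: [180.0, 0.3, -5.5]
ft_force: [-13.2, 0.8, 12.7]
finger_gap: 11.3
grip_force: 31.7
```

Emit:
{"name": "step_arm", "arguments": {"targets": [[[1,-0.1,0.1,0,0,0],[2,-0.2,0.2,0,0,0],[3,-0.3,0.2,0,0,0],[4,-0.4,0.2,0,0,0]]]}}

```text
time: 17.58
tool_pos: [502.6, 97.1, 37.6]
tcp_rot: [180.0, 0.2, -5.5]
ft_force: [-11.0, 1.4, 8.0]
finger_gap: 11.8
grip_force: 31.2
```

Emit:
{"name": "step_arm", "arguments": {"targets": [[[1,-0.1,0,0,0,0],[2,-0.2,0,0,0,0],[3,-0.3,0,0,0,0],[4,-0.4,0,0,0,0]]]}}

```text
time: 17.92
tool_pos: [506.5, 96.7, 37.5]
tcp_rot: [180.0, 0.3, -5.5]
ft_force: [-11.4, 1.6, 9.1]
finger_gap: 11.5
grip_force: 31.2
```

```bash
python3 chk.py 6 pics/c5.png
```

```text
[506.5  96.7  37.5] [179.98   0.25  -5.5 ] [-11.45   1.56   9.08]
z 0 tip x rel foot 20.859976072971868 y range -18.52663203443654 11.841800407702088
z 6 tip x rel foot 16.241502356553916 y range -12.147836567254341 17.948403274883372
[234 286]
```

View pics/c5.png

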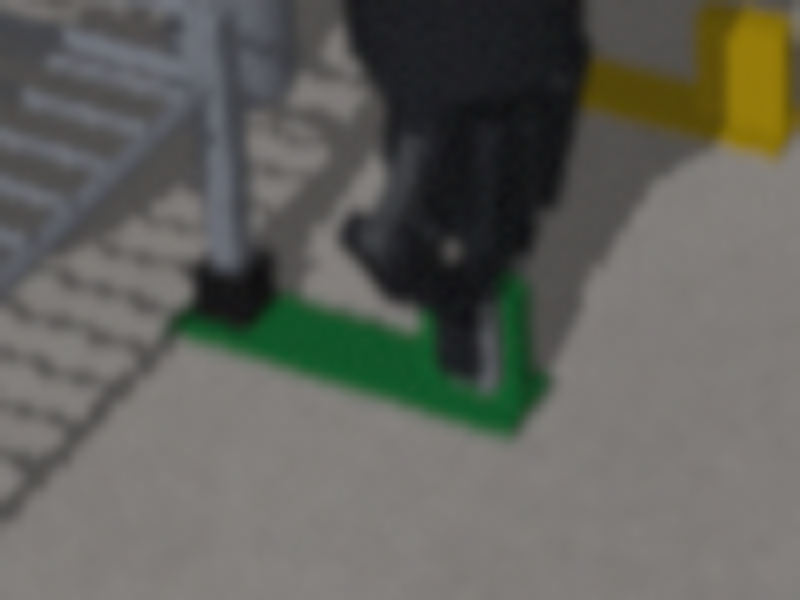

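Emit:
{"name": "step_arm", "arguments": {"targets": [[[0,0,0.2,0,0,0],[0,0,0.4,0,0,0],[0.7,-0.1,0.4,0,0,0],[1.4,-0.1,0.4,0,0,0]]]}}

```text
time: 18.3
tool_pos: [508.1, 96.5, 37.6]
tcp_rot: [180.0, 0.2, -5.5]
ft_force: [-7.1, 0.8, 4.1]
finger_gap: 11.8
grip_force: 30.4
```

Emit:
{"name": "step_arm", "arguments": {"targets": [[[0,0,0.2,0,0,0],[0.7,-0.1,0.2,0,0,0],[1.4,-0.1,0.2,0,0,0]]]}}

```text
time: 18.55
tool_pos: [509.5, 96.3, 37.7]
tcp_rot: [180.0, 0.2, -5.5]
ft_force: [-6.8, 0.0, 1.4]
finger_gap: 11.7
grip_force: 30.2
```

Drag of about 7 N with almost no downward load, so the 6 mm packer binds. I'll let go of it and back off.

Emit:
{"name": "step_arm", "arguments": {"targets": [[[0,0,0,0,0,0],[0,0,0,0,0,0],[0,0,0,0,0,0],[0,0,0,0,0,0],[0,0,0,0,0,0],[0,0,10,0,0,0],[0,0,35,0,0,0],[-10,0,65,0,0,0],[-40,-10,95,0,0,0],[-60,-45,120,0,0,0],[-60,-80,140,0,0,0],[-60,-110,150,0,0,0]]], "fingers": -0.3}}

```text
time: 19.55
tool_pos: [451.2, -14.5, 192.3]
tcp_rot: [180.0, -0.2, -5.4]
ft_force: [0.6, 0.1, 0.4]
finger_gap: 55.4
grip_force: 0.0
```

Emit:
{"name": "step_arm", "arguments": {"targets": [[[-10,-40,0,0,0,0],[-20,-80,0,0,0,0],[-30,-120,0,0,0,0],[-40,-160,0,0,0,0],[-50,-200,0,0,0,0],[-55,-230,0,0,0,0],[-55,-240,0,0,0,0],[-55,-240,0,0,0,0],[-55,-240,0,0,0,0]]]}}

```text
time: 20.3
tool_pos: [396.3, -253.7, 189.0]
tcp_rot: [-180.0, -0.0, -5.6]
ft_force: [0.2, 0.2, -0.2]
finger_gap: 55.6
grip_force: 0.0
```

```bash
python3 chk.py 6; python3 - <<'E'
from bench import r, vision
from h import *
s=vision.snapshot("top")
for k in(4,6,8):
    try:print(k,[np.round(a,1) for a in packer(s,k)])
    except Exception as e:print(k,"no")
t=vision.snapshot("side")["img"];cv2.imwrite("pics/f.png",np.hstack([cv2.resize(t,(400,300)),cv2.resize(s["img"],(400,300))]))
E
```

```text
[ 396.3 -253.7  189. ] [-1.7997e+02 -1.0000e-02 -5.6000e+00] [ 0.21  0.15 -0.24]
z 0 tip x rel foot 23.38834729639108 y range -18.52663203443654 11.376298557203096
z 6 tip x rel foot 18.747211760388556 y range -12.147836567254341 17.487073722682336
4 [array([585.4, -91.6]), array([470.9, -80.9]), np.float64(-5.3), np.float64(28.5), np.float64(133.2)]
6 [array([590.1,  87.9]), array([475.6,  98.9]), np.float64(-5.5), np.float64(26.7), np.float64(95.4)]
8 [array([ 559.3, -297.8]), array([ 444.4, -292. ]), np.float64(-2.9), np.float64(25.7), np.float64(41.1)]
```

View pics/f.png

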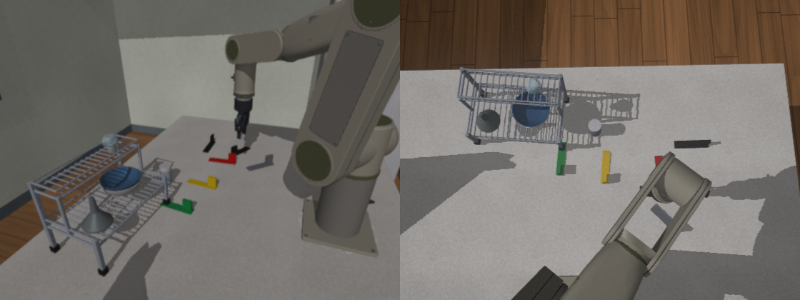

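The green packer is lodged under the foot, with its tip about 20 mm behind the foot's centre. The yellow and red packers lie flat and clear, and the rack's things haven't moved.

```bash
python3 -c "
from bench import r
print(r.hand_in())"
```

```text
the job is handed in; nothing more can be done
None
```

The 4 mm packer went in loose and is laid back on the worktop well clear. The 6 mm packer bound with about 7 N of drag, so I left it lodged under the foot and let go, left the 8 mm one untouched, and handed the job in without getting a verdict back.

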